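# Sort the casting flasks onto their sprue bases

## Robot

A 6-joint arm with a two-finger parallel gripper is mounted at the origin on a cart in front of the work surface, level with it; the furniture and walls round the work are solid. World frame = base frame: x ahead of the robot, y to its left, z up, the work surface at z = 0. Lengths are in m, angles in rad, forces in N, time in s.
With the tool pointing down it reaches from about 0.375 to 0.925 m from the base axis. Payload 5.7 kg.
Tool frame: the origin (TCP) lies midway between the tips of the shut fingers; the grasp point (between the pads) lies 19 mm behind it (robot.grasp_offset is the distance from the TCP to the grasp point, in m); z points along the fingers, y is the line along which they close (so a half turn about z gives the same grasp; the last joint's range is limited). The gripper opens to 85 mm and grips with 20 to 120 N. Pads are 22 mm wide; open, the fingers measure 114 mm over their backs; the gripper's body (76 mm by 85 mm) begins 54 mm behind the grasp point. The pads swing forward as they close: fully open they stand 13 mm farther back than shut.
Start: joints at [1.225, 0.359, 1.51, -0, 1.272, -0.115], TCP at [0.137, 0.584, 0.231] pointing down, gripper open.
Joint ranges: [-2.97, 2.97], [-1.01, 2.36], [0.21, 2.38], [-0.96, 4.11], [0.2, 2.71], [-2.98, 2.98]. Speed limits (rad/s): [2.39, 2.39, 3.14, 3.14, 3.14, 3.14].

## Interface

Orientations are given as a rotation vector (axis times angle).
In Python, from bench import status, get_image, camera_model, robot gives the robot as it stands.
- The arm moves only by the tool servo_tool, never from a script. Its argument "targets" is a list of rows, each a list of 7 numbers: the shift along the tool's x, y, z in cm, then the turn, a rotation vector about the tool's x, y, z in rad, then the finger opening in cm, from 0 to 8.54. A call has 1 to 10 rows; each row shifts and turns the commanded pose from where the row before left it, along the tool's axes as they then stand; what a row does not reach is not made up. A row lasts 1/12 s, in which the tool goes at most 41.7 mm and 7.16 degrees, less where a joint would pass 70% of its speed; a pose out of reach is approached as far as the arm can. A call is refused whole if a number of a shift passes 4.17 or a number of a turn 0.125, either way. A call with a gripper value outside its range is refused whole. The fingers move at their own pace and stop on an object; "grip_force" is the grip in N (left out, the last holds). Time passes only in rows, so rows that do not move let the fingers close. It gives the time, the measured TCP pose, the force, the opening and the grip force at its end, in the units of the state.
- status.sense(): the state, without advancing time (a new reading comes with each control period).
- get_image(name): name is "scene" or "top"; returns the picture (480x640x3 uint8, red, green, blue); there is no depth.
- camera_model(name): a dict with "fx", "fy", "cx", "cy" (pixels), "R" (3x3) and "t" (3): a world point X has camera coordinates R X + t. Camera axes: x right, y down, z forward; pixel columns grow to the right and rows downward; lengths in m; the calibration is good to about 2 mm. A picture is of the moment at which its call begins. camera_model takes no time and is no camera call.
- robot.finish_job(): hands the job in; it is judged then, once.
The state is a dict: "time_s": time; "q": joint angles; "qd": joint speeds; "effort": joint torques, N m; "tool_pos": TCP position; "tool_rot": TCP orientation; "force": force on the tool from outside, world axes, zero at the start; "ft_torque": the same for the moment, N m; "opening": opening from 0.0 (shut) to 1.0 (fully open); "gripper_force": force on a finger pad.
Only numpy, scipy, OpenCV 4.12 (cv2) and the standard library are available. Lean on these libraries where they do the work, as an engineer would, in place of code of your own. Each camera call takes 0.05 s, during which the arm holds its last target. There are 200 camera calls.

## Task

Get the four wax trees ready for investing: sort the mixed casting flasks and set each one upright, down over the wax tree, on the rubber sprue base it belongs to. A flask belongs where it sits flat on the base's floor inside the rim that fits its diameter, and where its top stands clear above the wax; the two tall flasks are for the two high trees, the short ones for the low trees. Lower them gently, since the wax is brittle, and leave the bead jar and the wax block where they are.

Things in the scene. Friction and masses are not known exactly. Their poses are not given: they have to be found in the camera images.
- flask_narrow_short: narrow short casting flask, loose: a perforated bright steel tube standing upright, open at both ends, outside diameter 44 mm, wall 2.5 mm, 50 mm tall. Origin: on the axis at the underside; z up along the axis
- flask_narrow_tall: narrow tall casting flask, loose: a perforated bright steel tube standing upright, open at both ends, outside diameter 44 mm, wall 2.5 mm, 72 mm tall. Origin: on the axis at the underside; z up along the axis
- flask_wide_short: wide short casting flask, loose: a perforated bright steel tube standing upright, open at both ends, outside diameter 62 mm, wall 2.5 mm, 50 mm tall. Origin: on the axis at the underside; z up along the axis
- flask_wide_tall: wide tall casting flask, loose: a perforated bright steel tube standing upright, open at both ends, outside diameter 62 mm, wall 2.5 mm, 72 mm tall. Origin: on the axis at the underside; z up along the axis
- base_narrow_low: narrow black rubber sprue base, fixed, carrying a low green wax tree: a round dish 68 mm across and 16 mm high, whose floor lies 6 mm above the bench; its rim flares inside from 49 mm diameter at the floor to 60 mm at the top. The tree stands on the axis, its top 40 mm above the bench, and reaches 11 mm out from the axis. Origin: on the axis at the underside (bench height); z up
- base_narrow_high: narrow black rubber sprue base, fixed, carrying a high green wax tree: a round dish 68 mm across and 16 mm high, whose floor lies 6 mm above the bench; its rim flares inside from 49 mm diameter at the floor to 60 mm at the top. The tree stands on the axis, its top 66 mm above the bench, and reaches 11 mm out from the axis. Origin: on the axis at the underside (bench height); z up
- base_wide_low: wide black rubber sprue base, fixed, carrying a low green wax tree: a round dish 86 mm across and 16 mm high, whose floor lies 6 mm above the bench; its rim flares inside from 67 mm diameter at the floor to 78 mm at the top. The tree stands on the axis, its top 40 mm above the bench, and reaches 17 mm out from the axis. Origin: on the axis at the underside (bench height); z up
- base_wide_high: wide black rubber sprue base, fixed, carrying a high green wax tree: a round dish 86 mm across and 16 mm high, whose floor lies 6 mm above the bench; its rim flares inside from 67 mm diameter at the floor to 78 mm at the top. The tree stands on the axis, its top 66 mm above the bench, and reaches 17 mm out from the axis. Origin: on the axis at the underside (bench height); z up
- jar_beads: bystander: small closed jar with a yellowish lid, 38 mm across, 47 mm tall, loose; origin at the centre of its underside
- wax_block: bystander: green carving-wax block, 30 x 62 x 18 mm, loose; origin at the centre of its underside

How it is judged:
By the outcome, as a careful person would: the job done as asked, in the order asked, and still so for the second after the job is handed in, with the robot touching nothing.
It also fails if it takes over 99 s, if anything falls off the work surface, if the arm or the gripper's body presses on something with over 40 N, if the wrist force passes 120 N, or if a joint passes its speed limit or range.

## Working session

There is one attempt and no reset: what is moved stays moved. The work goes in short steps, Python scripts to look and compute and a tool call to move; the robot and the scene stay as the last step left them, time stands still between calls to the robot, and variables do not carry over. Pictures are saved under pics/ and viewed, at most 14 in all, crops included, and the job is handed in when it is done.

Besides the shell and the picture viewer there is one more tool, called after "Emit:" as a command line: name --pt "numbers of a row" for each row, then --argument value for the rest. servo_tool: Moves the arm, as the interface text tells. Its arguments: {"type":"object","properties":{"targets":{"type":"array"},"grip_force":{"type":"number"}},"required":["targets"]}

```bash
mkdir -p pics; python3 - <<'E'
from bench import status,get_image,camera_model,robot
import cv2
for n in("scene","top"):
    cv2.imwrite(f"pics/{n}0.png",get_image(n)[:,:,::-1]); print(n,camera_model(n))
s=status.sense();print(s, robot.grasp_offset)
E
```

```text
scene {'fx': 457.38368614051353, 'fy': 457.38368614051353, 'cx': 316.75718214988535, 'cy': 238.78515721851392, 'R': array([[ 0.59325062,  0.80495707,  0.00989017],
       [ 0.55244627, -0.39815344, -0.73230933],
       [-0.58553977,  0.43990675, -0.68090031]]), 't': array([-0.41852209, -0.22074523,  1.17209856])}
top {'fx': 525.2903815500042, 'fy': 525.2903815500042, 'cx': 315.8441190893853, 'cy': 230.05139951427884, 'R': array([[ 0.01452831, -0.99986864,  0.00718545],
       [-0.99643365, -0.01507503, -0.08302246],
       [ 0.08311988, -0.00595365, -0.99652177]]), 't': array([0.09406827, 0.52772457, 1.12170083])}
{'time_s': 0.1, 'q': array([ 1.22488759e+00,  3.59469256e-01,  1.51136197e+00,  1.49570423e-05,
        1.27249477e+00, -1.15129671e-01]), 'qd': array([-0.00023785, -0.00122151, -0.00020501, -0.00107438,  0.00099499,
       -0.00029425]), 'effort': array([-1.28077008e-03, -5.28656852e+01, -2.79349887e+01, -2.42470232e-04,
        5.18864166e-03,  5.70446005e-06]), 'tool_pos': array([0.13704529, 0.58348948, 0.23050167]), 'tool_rot': array([-3.61662545e-01, -3.12029197e+00,  2.64522202e-03]), 'force': array([-0.11968708,  0.11015103, -0.69048013]), 'ft_torque': array([-0.0363718 , -0.0834958 ,  0.04323321]), 'gripper_force': 0.0, 'opening': 1.0009193104303211} 0.0187
```

View pics/top0.png

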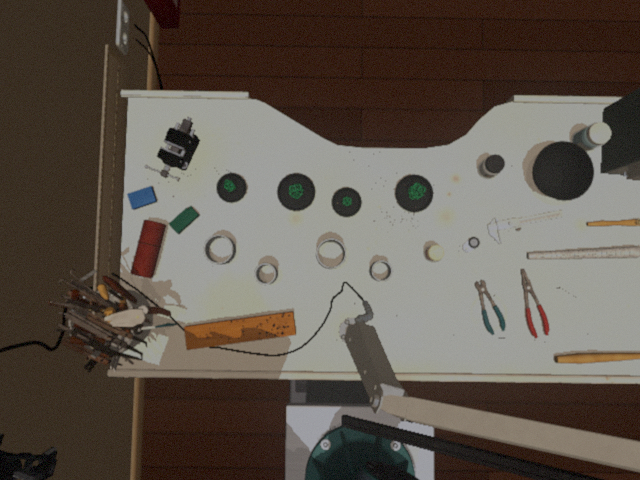

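View pics/scene0.png

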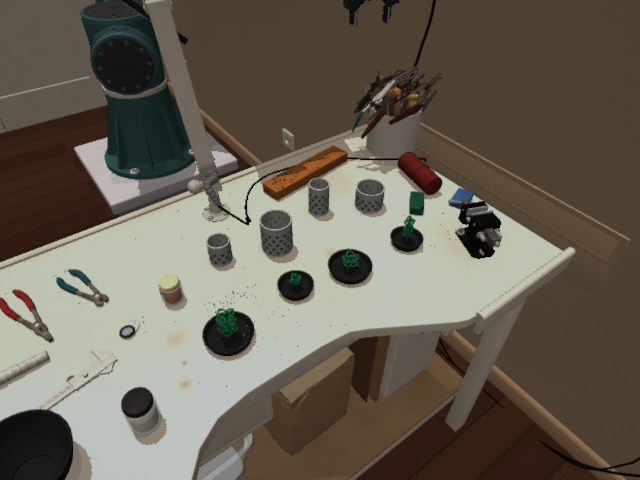

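The top view shows the four bases at about (232,187), (296,191), (347,201) and (414,192). The flasks are at (221,249), (267,272), (330,252) and (380,270), the jar at (434,252) and the wax block at (185,219). A lamp stands at about (350,330) with a beige arm, so I'll enlarge that area.

```bash
python3 - <<'E'
import cv2,numpy as np
t=cv2.imread("pics/top0.png");s=cv2.imread("pics/scene0.png")
cv2.imwrite("pics/a.png",cv2.resize(t[165:295,200:460],(780,390),interpolation=cv2.INTER_CUBIC))
b=cv2.resize(s[0:300,130:430],(600,600),interpolation=cv2.INTER_CUBIC)
cv2.imwrite("pics/b.png",b)
E
```

```text
(no output)
```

View pics/a.png

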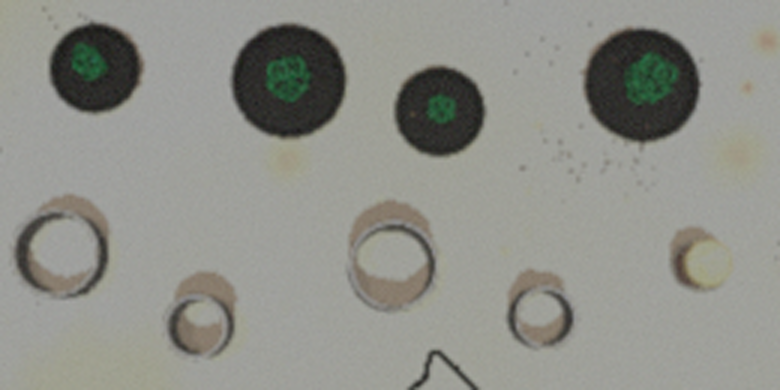

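View pics/b.png

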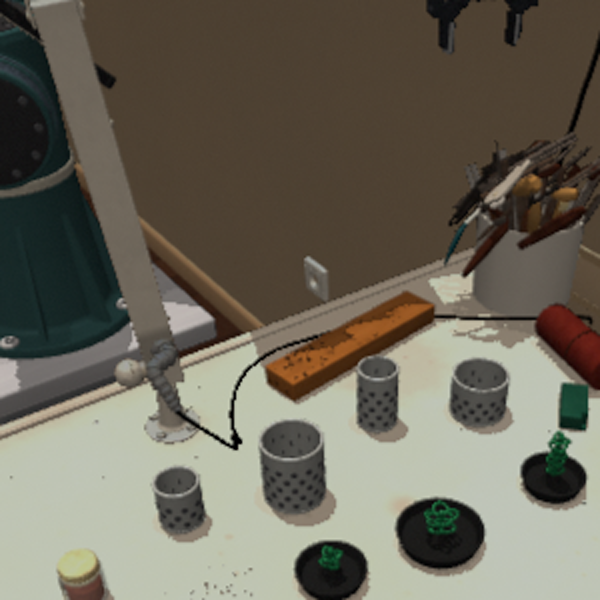

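```bash
cat > h.py <<'E'
import numpy as np,cv2
from bench import camera_model,get_image,status
M={n:camera_model(n) for n in("scene","top")}
def proj(n,P):
    m=M[n];c=np.atleast_2d(P)@m["R"].T+m["t"];return np.c_[m["fx"]*c[:,0]/c[:,2]+m["cx"],m["fy"]*c[:,1]/c[:,2]+m["cy"]]
def ray(n,u,v):
    m=M[n];d=m["R"].T@[(u-m["cx"])/m["fx"],(v-m["cy"])/m["fy"],1];return -m["R"].T@m["t"],d
def at(n,u,v,z):
    o,d=ray(n,u,v);return (o+d*(z-o[2])/d[2])[:2]
def tri(a,b):
    A=[];y=[]
    for n,(u,v) in(("top",a),("scene",b)):
        o,d=ray(n,u,v);d/=np.linalg.norm(d);Q=np.eye(3)-np.outer(d,d);A.append(Q);y.append(Q@o)
    return np.linalg.lstsq(np.vstack(A),np.hstack(y),rcond=None)[0]
def circ(x,y,z,r):
    a=np.linspace(0,2*np.pi,73);return np.c_[x+r*np.cos(a),y+r*np.sin(a),0*a+z]
E
python3 - <<'E'
from h import *
np.set_printoptions(precision=4,suppress=True)
for n in M: print(n,-M[n]["R"].T@M[n]["t"])
print("lamp base",at("scene",216,215,0),at("top",352,325,0))
print("elbow",tri((376,398),(157,2)))
for z in(.1,.2,.3,.4,.5,.6): print(z,at("top",376,398,z),at("scene",157,2,z),at("scene",190,120,z),at("top",600,432,z))
# bases: black blobs
t=cv2.imread("pics/top0.png");g=t.max(2)
m=((t.max(2)<75)|((t[:,:,1]>t[:,:,2]*1.6)&(t[:,:,1]<160))).astype(np.uint8)
m=cv2.morphologyEx(m,cv2.MORPH_CLOSE,np.ones((5,5)))
m=cv2.morphologyEx(m,cv2.MORPH_OPEN,np.ones((5,5)))
for c in cv2.findContours(m[165:225,200:450],cv2.RETR_EXTERNAL,cv2.CHAIN_APPROX_NONE)[0]:
    if cv2.contourArea(c)<300: continue
    (x,y),ax,_=cv2.fitEllipse(cv2.convexHull(c)); x+=200;y+=165
    P=at("top",x,y,.016);Q=at("top",x,y,0.008);print("base",x,y,ax,P,"mid",Q,"dia",np.array(ax)*(1.1)/525)
s=cv2.imread("pics/scene0.png")
m=((s.max(2)<65)|((s[:,:,1]>s[:,:,2]*1.6)&(s[:,:,1]<160))).astype(np.uint8)
m=cv2.morphologyEx(m,cv2.MORPH_OPEN,np.ones((3,3)))
for c in cv2.findContours(m,cv2.RETR_EXTERNAL,cv2.CHAIN_APPROX_NONE)[0]:
    (x,y,w,h)=cv2.boundingRect(c)
    if 25<w<70 and 190<x<440 and y>210: print("scene",x,y,w,h)
E
```

```text
scene [ 1.0565 -0.2666  0.6406]
top [0.4312 0.1087 1.1609]
lamp base [0.3167 0.0147] [0.321  0.0197]
elbow [0.2573 0.0107 0.4124]
0.1 [ 0.1886 -0.0213] [-0.8539  0.3796] [0.0778 0.0842] [ 0.1288 -0.4636]
0.2 [ 0.2115 -0.0091] [-0.5005  0.26  ] [0.2589 0.0193] [ 0.1573 -0.4096]
0.3 [0.2343 0.0032] [-0.147   0.1405] [ 0.4399 -0.0456] [ 0.1858 -0.3557]
0.4 [0.2572 0.0154] [0.2064 0.0209] [ 0.621  -0.1105] [ 0.2143 -0.3017]
0.5 [0.2801 0.0277] [ 0.5598 -0.0986] [ 0.802  -0.1754] [ 0.2428 -0.2478]
0.6 [0.3029 0.0399] [ 0.9132 -0.2181] [ 0.9831 -0.2403] [ 0.2713 -0.1939]
base 346.1231384277344 201.73397827148438 (28.320951461791992, 28.795808792114258) [0.5902 0.0362] mid [0.5913 0.0357] dia [0.0593 0.0603]
base 413.5718078613281 192.746488571167 (36.427188873291016, 37.32970428466797) [ 0.6125 -0.1122] mid [ 0.6137 -0.1138] dia [0.0763 0.0782]
base 295.80914306640625 191.5101432800293 (36.675018310546875, 36.91559982299805) [0.6112 0.1472] mid [0.6124 0.1474] dia [0.0768 0.0773]
base 231.24795150756836 187.25992393493652 (28.21872329711914, 29.136899948120117) [0.6184 0.2893] mid [0.6197 0.2905] dia [0.0591 0.061 ]
scene 291 407 56 47
scene 435 338 34 38
scene 347 336 43 65
scene 203 311 51 45
scene 278 271 35 30
scene 329 250 43 34
scene 391 224 32 28
```

The crops identify the pieces. From left to right the flasks are wide short, narrow tall, wide tall and narrow short, and the trees are narrow high, wide low, narrow low and wide high. The lamp's post leans towards the robot and its elbow is near z = 0.41, so I need its geometry in more detail.

```bash
python3 - <<'E'
import cv2,numpy as np
t=cv2.imread("pics/top0.png");s=cv2.imread("pics/scene0.png")
a=cv2.resize(t[300:480,320:640],(800,450),interpolation=cv2.INTER_CUBIC)
a=np.clip(a*1.6,0,255).astype(np.uint8)
b=cv2.resize(s[0:100,120:220],(150*3,150*3),interpolation=cv2.INTER_CUBIC)
cv2.imwrite("pics/c.png",np.hstack([a[:,:800-350],b[:,:350]]))
cv2.imwrite("pics/d.png",a)
E
```

```text
(no output)
```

View pics/c.png

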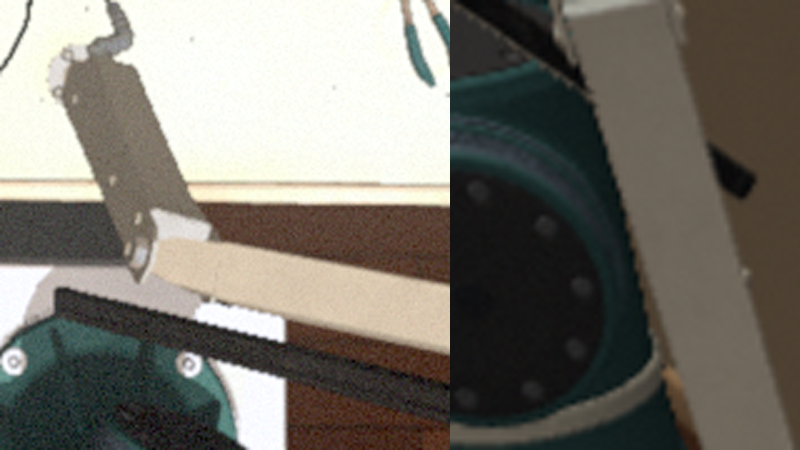

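```bash
python3 - <<'E'
from h import *
np.set_printoptions(precision=3,suppress=True)
print("black end",tri((344.5,418),(186,41)))
print("elbow",tri((386,396),(160,1)),tri((378,400),(146,3)))
# second black bar pt: scene left part crop (520,40)->(135.5,9); epipolar search along top bar (344,418)->(500,460)
for k in np.linspace(0,1,5):
    a=(344+156*k,418+40*k);X=tri(a,(135.5,9));print("bar",a,X,proj("top",X),proj("scene",X))
for z in(.2,.3,.4,.5): print("shoulder",z,proj("scene",[[0,0,z]]))
# possible beam: points of top at pixel(500,417)
for z in(.4,.45,.5,.6,.7): print(z,at("top",500,417,z),at("top",640,440,z),proj("scene",[[*at("top",500,417,z),z]]))
E
```

```text
black end [0.211 0.057 0.329]
elbow [0.265 0.005 0.418] [0.252 0.001 0.41 ]
bar (np.float64(344.0), np.float64(418.0)) [0.211 0.022 0.387] [[370.395 428.496]] [[160.226  10.599]]
bar (np.float64(383.0), np.float64(428.0)) [ 0.209 -0.007  0.392] [[390.865 431.463]] [[142.979  10.096]]
bar (np.float64(422.0), np.float64(438.0)) [ 0.21  -0.035  0.402] [[411.576 433.012]] [[125.557   6.764]]
bar (np.float64(461.0), np.float64(448.0)) [ 0.214 -0.06   0.416] [[432.168 433.252]] [[108.209   0.817]]
bar (np.float64(500.0), np.float64(458.0)) [ 0.221 -0.084  0.433] [[452.33  432.316]] [[91.157 -7.481]]
shoulder 0.2 [[132.843  76.654]]
shoulder 0.3 [[120.371  30.64 ]]
shoulder 0.4 [[106.012 -22.339]]
shoulder 0.5 [[ 89.301 -83.994]]
0.4 [ 0.233 -0.16 ] [ 0.204 -0.358] [[49.143 26.813]]
0.45 [ 0.246 -0.143] [ 0.219 -0.327] [[50.958 -9.407]]
0.5 [ 0.259 -0.125] [ 0.234 -0.297] [[ 52.971 -49.556]]
0.6 [ 0.285 -0.09 ] [ 0.264 -0.235] [[  57.731 -144.508]]
0.7 [ 0.311 -0.054] [ 0.294 -0.174] [[  63.809 -265.763]]
```

```bash
cat > fit.py <<'E'
from h import *
from scipy.ndimage import map_coordinates
np.set_printoptions(precision=4,suppress=True)
F={"WS":((219.7,248.5),.031,.05),"NT":((266.5,273),.022,.072),"WT":((330.5,253),.031,.072),"NS":((380.5,270.5),.022,.05)}
im={n:cv2.imread(f"pics/{n}0.png") for n in M}
G={}
for n,I in im.items():
    g=cv2.GaussianBlur(cv2.cvtColor(I,cv2.COLOR_BGR2GRAY).astype(np.float32),(0,0),.8)
    G[n]=np.hypot(cv2.Sobel(g,cv2.CV_32F,1,0),cv2.Sobel(g,cv2.CV_32F,0,1))
def score(n,x,y,r,h):
    s=0
    for rr,z in((r,h),(r-.0025,h),(r,0)):
        p=proj(n,circ(x,y,z,rr));s+=map_coordinates(G[n],[p[:,1],p[:,0]],order=1).mean()
    return s
d=np.arange(-.012,.0121,.001)
out={}
for k,((u,v),r,h) in F.items():
    c=at("top",u,v,h);S={}
    for n in M: S[n]=np.array([[score(n,c[0]+a,c[1]+b,r,h) for b in d] for a in d])
    S["both"]=S["top"]/S["top"].max()+S["scene"]/S["scene"].max()
    res={n:c+[d[i] for i in np.unravel_index(s.argmax(),s.shape)] for n,s in S.items()}
    print(k,c,res);out[k]=res["both"]
B={"NH":(.6184,.2893,.03),"WL":(.6112,.1472,.039),"NL":(.5902,.0362,.03),"WH":(.6125,-.1122,.039)}
def draw(n,sc,off,size):
    x0,y0=off;I=cv2.resize(im[n][y0:y0+size[1],x0:x0+size[0]],None,fx=sc,fy=sc,interpolation=cv2.INTER_CUBIC)
    def pl(P,col): cv2.polylines(I,[np.int32((proj(n,P)-[x0,y0]+.5)*sc*8)],True,col,1,cv2.LINE_AA,3)
    for k,(_,r,h) in F.items():
        pl(circ(*out[k],h,r),(0,0,255));pl(circ(*out[k],0,r),(255,0,0))
    for x,y,r in B.values(): pl(circ(x,y,.016,r),(0,255,255));pl(circ(x,y,0,r+.004),(255,0,255))
    return I
a=draw("top",3,(195,165),(260,130));b=draw("scene",3,(195,170),(260,190))[:560]
cv2.imwrite("pics/ov1.png",a);cv2.imwrite("pics/ov2.png",b)
E
python3 fit.py
```

```text
WS [0.4817 0.3046] {'scene': array([0.4827, 0.3066]), 'top': array([0.4797, 0.3076]), 'both': array([0.4807, 0.3076])}
NT [0.4315 0.2028] {'scene': array([0.4285, 0.2068]), 'top': array([0.4295, 0.2048]), 'both': array([0.4295, 0.2048])}
WT [0.4748 0.0711] {'scene': array([0.4778, 0.0691]), 'top': array([0.4718, 0.0711]), 'both': array([0.4728, 0.0711])}
NS [ 0.4403 -0.0356] {'scene': array([ 0.4433, -0.0396]), 'top': array([ 0.4393, -0.0366]), 'both': array([ 0.4403, -0.0376])}
```

View pics/ov1.png

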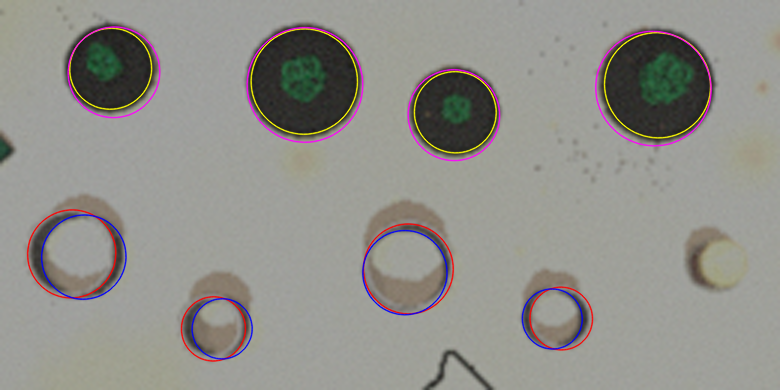

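View pics/ov2.png

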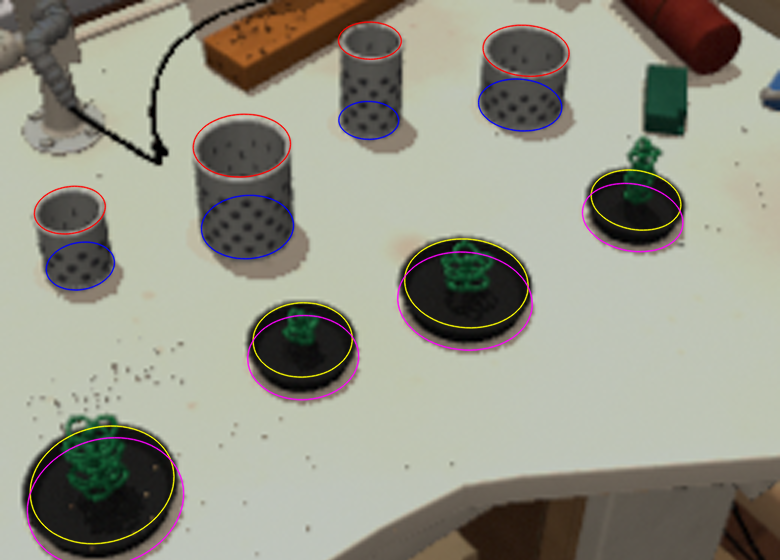

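The overlays match within about 2 mm. I'll raise the tool and turn it so the fingers close along world x, then fit the arm kinematics to check clearance to the lamp.

Emit:
servo_tool --pt "0 0 -2 0 0 0.12 8.5" --pt "0 0 -2 0 0 0.12 8.5" --pt "0 0 -2 0 0 0.12 8.5" --pt "0 0 -2 0 0 0.12 8.5" --pt "0 0 0 0 0 0.12 8.5" --pt "0 0 0 0 0 0.12 8.5" --pt "0 0 0 0 0 0.12 8.5" --pt "0 0 0 0 0 0.12 8.5" --pt "0 0 0 0 0 0.12 8.5" --pt "0 0 0 0 0 0.12 8.5"

```text
time_s: 0.93
tool_pos: [0.1371, 0.5837, 0.3107]
tool_rot: [2.067, 2.365, -0.002]
force: [0.3, 0.3, -0.6]
opening: 1.0
gripper_force: 0.0
```

```bash
cat > st.py <<'E'
from h import *
from scipy.spatial.transform import Rotation as Ro
np.set_printoptions(precision=4,suppress=True)
s=status.sense();R=Ro.from_rotvec(s["tool_rot"]).as_matrix()
if __name__=="__main__": print(s["time_s"],s["q"],s["tool_pos"],"\n",R,s["opening"],s["force"])
E
python3 st.py
```

```text
0.9333 [1.2249 0.2998 1.3997 0.     1.4433 1.0908] [0.1371 0.5837 0.3107] 
 [[-0.1337  0.991  -0.0004]
 [ 0.991   0.1337 -0.0011]
 [-0.001  -0.0006 -1.    ]] 0.9997225896813421 [ 0.3359  0.3275 -0.5574]
```

Emit:
servo_tool --pt "0 0 0 0 0 0.067 8.5" --pt "0 0 0 0 0 0.067 8.5" --pt "-3.1 2.4 0 0 0 0 8.5" --pt "-3.1 2.4 0 0 0 0 8.5" --pt "-3.1 2.4 0 0 0 0 8.5" --pt "-3.1 2.4 0 0 0 0 8.5" --pt "-3.1 2.4 0 0 0 0 8.5" --pt "-3.1 2.4 0 0 0 0 8.5" --pt "-3.1 2.4 0 0 0 0 8.5" --pt "-3.1 2.4 0 0 0 0 8.5"

```text
time_s: 1.77
tool_pos: [0.3312, 0.3354, 0.3111]
tool_rot: [-2.214, -2.228, 0.001]
force: [1.2, 0.6, 0.4]
opening: 0.992
gripper_force: 0.0
```

```bash
python3 st.py
```

```text
1.7667 [ 0.6451  0.1004  1.6571 -0.0001  1.3846  0.6388] [0.3312 0.3354 0.3111] 
 [[-0.0064  1.     -0.0003]
 [ 1.      0.0064 -0.0003]
 [-0.0003 -0.0003 -1.    ]] 0.9917220774085297 [1.1622 0.6021 0.3662]
```

Emit:
servo_tool --pt "-3.2 2.4 0 0 0 0 8.5" --pt "-3.2 2.5 0 0 0 0 8.5" --pt "-3.2 2.5 0 0 0 0 8.5" --pt "-3.2 2.5 0 0 0 0 8.5" --pt "0 0 4 0 0 0 8.5" --pt "0 0 4 0 0 0 8.5" --pt "0 0 2 0 0 0 8.5" --pt "0 0 0 0 0 0 8.5"

```text
time_s: 2.43
tool_pos: [0.4268, 0.208, 0.2067]
tool_rot: [-2.213, -2.224, 0.014]
force: [-1.4, -0.1, -0.4]
opening: 0.994
gripper_force: 0.0
```

```bash
python3 st.py; python3 - <<'E'
from h import *
cv2.imwrite("pics/top1.png",get_image("top")[:,:,::-1])
cv2.imwrite("pics/scene1.png",get_image("scene")[:,:,::-1])
E
```

```text
2.4333 [ 0.308   0.2106  1.7959 -0.0001  1.1451  0.3032] [0.4268 0.208  0.2067] 
 [[-0.0049  0.9999 -0.0095]
 [ 1.      0.0049 -0.0032]
 [-0.0031 -0.0095 -0.9999]] 0.9943395387985351 [-1.4008 -0.0567 -0.3773]
```

View pics/top1.png

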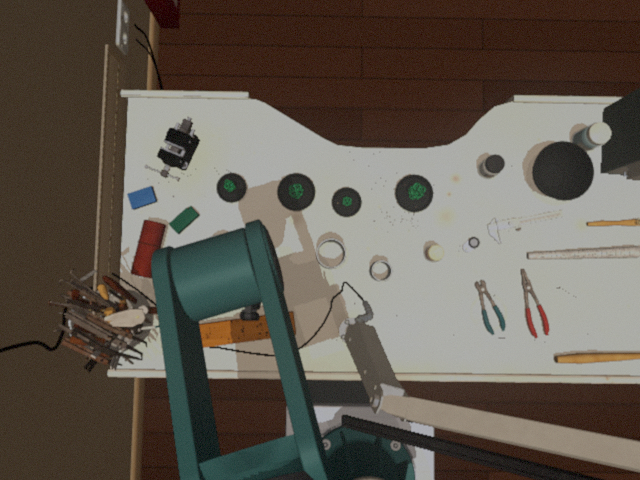

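View pics/scene1.png

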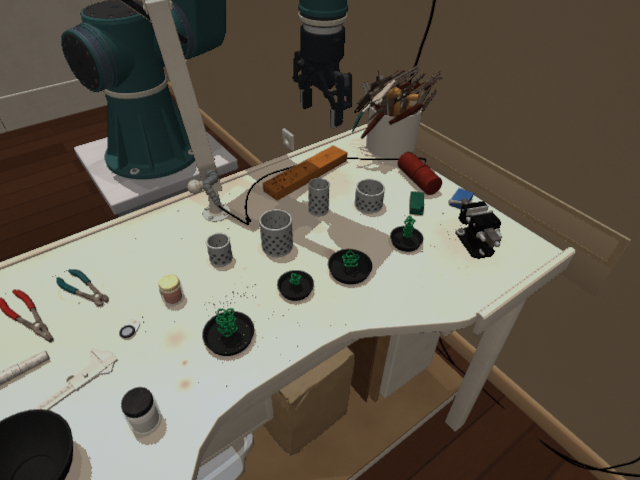

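The top view shows the teal fork-shaped forearm over the left side, carried left of the base axis. The scene view shows the open gripper over the narrow tall flask and clear of it.

```bash
cat > kin.py <<'E'
import numpy as np
np.set_printoptions(precision=4,suppress=True)
D=[([1.2249,.3595,1.5114],[.1370,.5835,.2305]),([1.2249,.2998,1.3997],[.1371,.5837,.3107]),([.6451,.1004,1.6571],[.3312,.3354,.3111]),([.308,.2106,1.7959],[.4268,.208,.2067])]
A=[];b=[];off=[]
for q,p in D:
    c,s=np.cos(q[0]),np.sin(q[0]);r=c*p[0]+s*p[1];off.append(-s*p[0]+c*p[1])
    A+=[[1,0,np.sin(q[1]),np.sin(q[1]+q[2])],[0,1,np.cos(q[1]),np.cos(q[1]+q[2])]];b+=[r,p[2]]
x,res,_,_=np.linalg.lstsq(np.array(A),np.array(b),rcond=None)
a1,c0,L1,L2=x
if __name__=="__main__": print("off",off,"a1 c0 L1 L2",x,res)
def arm(p,T=.25):
    d=.0688;r=np.sqrt(p[0]**2+p[1]**2-d*d);q1=np.arctan2(p[1],p[0])-np.arctan2(d,r)
    R=r-a1;Z=p[2]-c0;D2=R*R+Z*Z
    q3=np.arccos((D2-L1**2-L2**2)/(2*L1*L2));q2=np.arctan2(R,Z)-np.arctan2(L2*np.sin(q3),L1+L2*np.cos(q3))
    # wrist, elbow heights with tool length T
    return q1,q2,q3,(a1+L1*np.sin(q2),c0+T+L1*np.cos(q2)),(r,p[2]+T)
if __name__=="__main__":
    for n,p in dict(WT=(.473,.071,.05),WTup=(.473,.071,.15),NS=(.44,-.0375,.03),NSup=(.44,-.0375,.11),NL=(.59,.036,.03),WH=(.6125,-.112,.05),WHup=(.6125,-.112,.16)).items():
        q1,q2,q3,e,w=arm(p); u=np.array([np.cos(q1),np.sin(q1)])
        L=[.258,.003]@u; lat=np.array([.258,.003])@[-u[1],u[0]]
        zf=e[1]+(w[1]-e[1])*(L-e[0])/(w[0]-e[0])
        print(n,"q",q1,q2,q3,"elbow",e,"wrist",w,"lamp elbow at r",L,"lat",lat,"forearm axis z there",zf)
E
python3 kin.py
```

```text
off [np.float64(0.06894411482753507), np.float64(0.0689178456440328), np.float64(0.06885450827247852), np.float64(0.06882603643096974)] a1 c0 L1 L2 [-0.0321 -0.2085  0.6065  0.4367] [0.0008]
WT q 0.00464955702509115 0.33851134278209916 2.0331393232730615 elbow (np.float64(0.16933957907357372), np.float64(0.613530622288307)) wrist (np.float64(0.4733250046215602), 0.3) lamp elbow at r 0.25801115985475315 lat 0.0018003861821928382 forearm axis z there 0.5220747380086759
WTup q 0.00464955702509115 0.22576184650614417 1.9066256497381198 elbow (np.float64(0.1036966203577511), np.float64(0.6325584821170999)) wrist (np.float64(0.4733250046215602), 0.4) lamp elbow at r 0.25801115985475315 lat 0.0018003861821928382 forearm axis z there 0.5354686573042714
NS q -0.2414579128293315 0.31992787375027787 2.1329961612174766 elbow (np.float64(0.15867435180860398), np.float64(0.617174430784296)) wrist (np.float64(0.4362027166352818), 0.28) lamp elbow at r 0.2497981658886099 lat 0.06460554402438344 forearm axis z there 0.5064663950038518
NSup q -0.2414579128293315 0.2132992757486426 2.036347124963032 el
[... 361 characters left out ...]
(0.5870796879470452), 0.28) lamp elbow at r 0.2574325782367214 lat 0.017362824147998585 forearm axis z there 0.5760492980692976
WH q -0.29157954532457814 0.5260460992013779 1.6995480095487996 elbow (np.float64(0.2724637612621078), np.float64(0.565950988558319)) wrist (np.float64(0.6188431222854465), 0.3) lamp elbow at r 0.2462476831265127 lat 0.07703946102371553 forearm axis z there 0.5860797626160028
WHup q -0.29157954532457814 0.432172953221478 1.5689725138842097 elbow (np.float64(0.22195959470943785), np.float64(0.5921868699904228)) wrist (np.float64(0.6188431222854465), 0.41000000000000003) lamp elbow at r 0.2462476831265127 lat 0.07703946102371553 forearm axis z there 0.5810375768116827
```

```bash
python3 - <<'E'
from h import *
np.set_printoptions(precision=3,suppress=True)
for z in(.2,.3,.35,.4,.45,.5,.55,.6,.7): print(z,proj("scene",[[.427,.208,z]])[0],proj("top",[[.427,.208,z]])[0], "top (320,470)",at("top",320,470,z),"(275,230)",at("top",275,232,z),"(200,470)",at("top",200,470,z))
E
python3 st.py
```

```text
0.2 [318.949 127.16 ] [257.495 275.356] top (320,470) [0.086 0.089] (275,230) [0.507 0.178] (200,470) [0.083 0.301]
0.3 [319.693  76.382] [251.151 275.535] top (320,470) [0.122 0.091] (275,230) [0.499 0.171] (200,470) [0.119 0.281]
0.35 [320.113  47.648] [247.391 275.641] top (320,470) [0.14  0.092] (275,230) [0.495 0.167] (200,470) [0.138 0.271]
0.4 [320.573  16.274] [243.137 275.761] top (320,470) [0.158 0.093] (275,230) [0.491 0.163] (200,470) [0.156 0.261]
0.45 [321.076 -18.12 ] [238.283 275.898] top (320,470) [0.176 0.094] (275,230) [0.487 0.16 ] (200,470) [0.174 0.251]
0.5 [321.631 -55.994] [232.695 276.056] top (320,470) [0.194 0.095] (275,230) [0.483 0.156] (200,470) [0.192 0.241]
0.55 [322.244 -97.903] [226.189 276.24 ] top (320,470) [0.212 0.096] (275,230) [0.479 0.153] (200,470) [0.21  0.231]
0.6 [ 322.927 -144.528] [218.522 276.456] top (320,470) [0.23  0.097] (275,230) [0.475 0.149] (200,470) [0.228 0.221]
0.7 [ 324.552 -255.516] [198.188 277.031] top (320,470) [0.266 0.099] (275,230) [0.467 0.142] (200,470) [0.264 0.201]
2.5333 [ 0.3091  0.2065  1.7888 -0.0001  1.1483  0.3032] [0.4301 0.2096 0.2111] 
 [[-0.0059  1.     -0.0019]
 [ 1.      0.0059 -0.0007]
 [-0.0007 -0.0019 -1.    ]] 0.9962673601986464 [0.2891 1.0869 0.998 ]
```

```bash
python3 - <<'E'
from h import *
np.set_printoptions(precision=3,suppress=True)
t=cv2.imread("pics/top0.png").astype(int)
for u in(400,430,460,500,540,580,620):
    col=t[385:479,u]; m=(col.sum(1)>330)&(col[:,2]-col[:,0]>15)
    # longest run near
    r=np.where(m)[0]+385
    runs=np.split(r,np.where(np.diff(r)>1)[0]+1);L=max(runs,key=len)
    d=(t[385:479,u].sum(1)<110);rr=np.where(d)[0]+385;Ld=max(np.split(rr,np.where(np.diff(rr)>1)[0]+1),key=len) if len(rr) else [0,0]
    print(u,L[0],L[-1],len(L),"dark",Ld[0],Ld[-1])
E
```

```text
400 396 415 20 dark 462 478
430 401 423 23 dark 437 448
460 407 430 24 dark 462 478
500 415 439 25 dark 451 472
540 423 447 25 dark 454 478
580 431 456 26 dark 415 423
620 439 465 27 dark 423 436
```

Emit:
servo_tool --pt "-0.4 0 4 0 0 0 8.5" --pt "0 0 4 0 0 0 8.5" --pt "0 0 3.5 0 0 0 8.5" --pt "0 0 0 0 0 0 8.5"

```text
time_s: 2.87
tool_pos: [0.4281, 0.2053, 0.0931]
tool_rot: [-2.212, -2.227, 0.009]
force: [-0.3, -0.6, -0.1]
opening: 0.995
gripper_force: 0.0
```

```bash
python3 st.py; python3 - <<'E'
from h import *
a=get_image("scene")[:,:,::-1]
cv2.imwrite("pics/s2.png",cv2.resize(a[100:300,200:450],(750,600),interpolation=cv2.INTER_CUBIC))
E
```

```text
2.8667 [ 0.3016  0.3693  1.9226 -0.0001  0.8562  0.2951] [0.4281 0.2053 0.0931] 
 [[-0.0066  1.     -0.0063]
 [ 1.      0.0066 -0.0021]
 [-0.002  -0.0063 -1.    ]] 0.9952474167949817 [-0.2509 -0.6478 -0.0723]
```

View pics/s2.png

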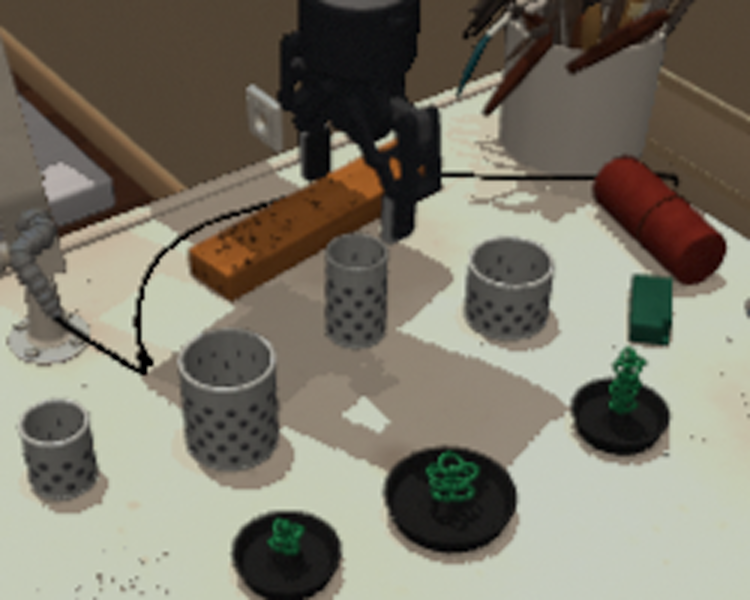

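The open fingers straddle the narrow tall flask and are centred over it. Next I go down and grip.

Emit:
servo_tool --pt "0 0 3 0 0 0 8.5" --pt "0 0 2.8 0 0 0 8.5" --pt "0 0 0 0 0 0 8.5" --pt "0 0 0 0 0 0 4.0" --pt "0 0 0 0 0 0 4.0" --pt "0 0 0 0 0 0 4.0" --pt "0 0 0 0 0 0 4.0" --pt "0 0 0 0 0 0 4.0" --grip_force 35

```text
time_s: 3.58
tool_pos: [0.4323, 0.2065, 0.0406]
tool_rot: [2.213, 2.227, 0.006]
force: [-1.0, 0.2, 10.7]
opening: 0.497
gripper_force: 34.0
```

```bash
python3 st.py
```

```text
3.5833 [ 0.3012  0.4611  1.9628 -0.0001  0.7133  0.2951] [0.4323 0.2065 0.0406] 
 [[-0.0062  1.      0.0041]
 [ 1.      0.0062  0.0012]
 [ 0.0012  0.0041 -1.    ]] 0.49713255679629265 [-1.0277  0.1549 10.7234]
```

Emit:
servo_tool --pt "0 0 -2 0 0 0 4.0" --pt "0 0 -3 0 0 0 4.0" --pt "0 0 -4 0 0 0 4.0" --pt "1.4 3.1 0 0 0 0 4.0" --pt "1.4 3.1 0 0 0 0 4.0" --pt "1.4 3.1 0 0 0 0 4.0" --pt "1.4 3.1 0 0 0 0 4.0" --pt "1.4 3.1 0 0 0 0 4.0" --pt "1.4 3.1 0 0 0 0 4.0" --pt "0 0 0 0 0 0 4.0"

```text
time_s: 4.42
tool_pos: [0.6232, 0.2937, 0.1304]
tool_rot: [2.212, 2.225, 0.014]
force: [1.3, 0.4, -0.5]
opening: 0.494
gripper_force: 36.5
```

Emit:
servo_tool --pt "0 0 0 0 0 0 4.0" --pt "0 0 0 0 0 0 4.0"

```text
time_s: 4.58
tool_pos: [0.6152, 0.2907, 0.1287]
tool_rot: [-2.214, -2.228, 0.001]
force: [-0.3, 0.2, -0.1]
opening: 0.496
gripper_force: 36.5
```

```bash
python3 st.py; cat > ov.py <<'E'
import sys
from h import *
# usage: name radius x y zbot height  -> overlay both views
r,x,y,zb,h=map(float,sys.argv[2:7]);B=[tuple(map(float,sys.argv[7:10]))] if len(sys.argv)>7 else []
o=[]
for n in("top","scene"):
    I=get_image(n)[:,:,::-1].copy();c=proj(n,[[x,y,zb+h/2]])[0].astype(int);w,hh=66,100 if 0 else 66
    x0=max(0,c[0]-w);y0=max(0,c[1]-hh);I=cv2.resize(I[y0:y0+2*hh,x0:x0+2*w],None,fx=3,fy=3,interpolation=cv2.INTER_CUBIC)
    J=I.copy()
    def pl(P,col): cv2.polylines(J,[np.int32((proj(n,P)-[x0,y0]+.5)*24)],True,col,1,cv2.LINE_AA,3)
    pl(circ(x,y,zb+h,r),(0,0,255));pl(circ(x,y,zb,r),(255,0,0))
    for b in B: pl(circ(b[0],b[1],.016,b[2]),(0,255,255))
    o.append(J)
cv2.imwrite(f"pics/{sys.argv[1]}.png",np.hstack([cv2.resize(i,(396,396)) for i in o]))
E
python3 ov.py o1 .022 .6184 .2893 .09 .072 .6184 .2893 .034
```

```text
4.5833 [ 0.34    0.5669  1.4277 -0.0001  1.148   0.3339] [0.6152 0.2907 0.1287] 
 [[-0.0061  1.     -0.0009]
 [ 1.      0.0061 -0.0004]
 [-0.0004 -0.0009 -1.    ]] 0.4956607697212922 [-0.3326  0.1809 -0.1043]
```

View pics/o1.png

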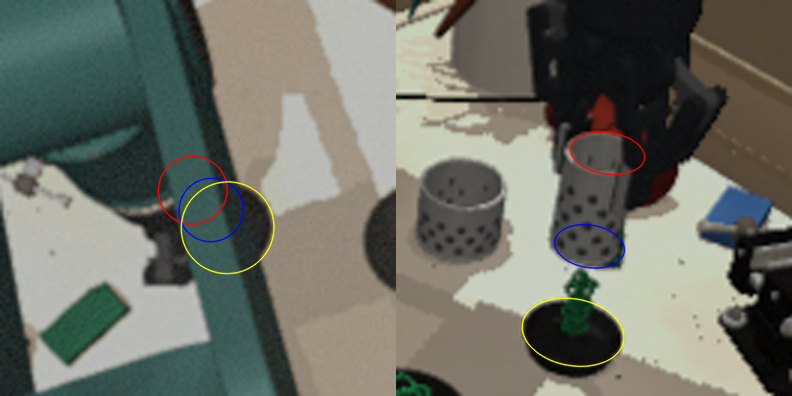

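Emit:
servo_tool --pt "0 0.3 0 0 0 0 4.0" --pt "0 0 0 0 0 0 4.0" --pt "0 0 1 0 0 0 4.0" --pt "0 0 1 0 0 0 4.0" --pt "0 0 1 0 0 0 4.0" --pt "0 0 1 0 0 0 4.0" --pt "0 0 1 0 0 0 4.0" --pt "0 0 0.8 0 0 0 4.0" --pt "0 0 0.6 0 0 0 4.0" --pt "0 0 0 0 0 0 4.0"

```text
time_s: 5.52
tool_pos: [0.6179, 0.2905, 0.0622]
tool_rot: [-2.214, -2.227, 0.004]
force: [-0.8, -0.3, -1.3]
opening: 0.497
gripper_force: 36.5
```

Emit:
servo_tool --pt "0 0 0.3 0 0 0 4.0" --pt "0 0 0.3 0 0 0 4.0" --pt "0 0 0.3 0 0 0 4.0" --pt "0 0 0.3 0 0 0 4.0" --pt "0 0 0.2 0 0 0 4.0" --pt "0 0 0.2 0 0 0 4.0" --pt "0 0 0 0 0 0 4.0" --pt "0 0 0 0 0 0 4.0"

```text
time_s: 6.18
tool_pos: [0.619, 0.2909, 0.0482]
tool_rot: [-2.215, -2.228, 0.0]
force: [-0.3, -0.4, -1.0]
opening: 0.495
gripper_force: 36.5
```

```bash
python3 st.py
```

```text
6.1833 [ 0.3385  0.6614  1.4774 -0.0001  1.003   0.3325] [0.619  0.2909 0.0482] 
 [[-0.006   1.     -0.0002]
 [ 1.      0.006  -0.0001]
 [-0.0001 -0.0002 -1.    ]] 0.4954264470914488 [-0.2876 -0.377  -1.0498]
```

Emit:
servo_tool --pt "0 0 0.1 0 0 0 4.0" --pt "0 0 0.1 0 0 0 4.0" --pt "0 0 0 0 0 0 4.0" --pt "0 0 0 0 0 0 4.0"

```text
time_s: 6.52
tool_pos: [0.6193, 0.291, 0.0468]
tool_rot: [2.215, 2.228, 0.001]
force: [-0.6, -0.0, 3.1]
opening: 0.496
gripper_force: 36.8
```

Emit:
servo_tool --pt "0 0 0 0 0 0 6.0" --pt "0 0 0 0 0 0 8.0" --pt "0 0 0 0 0 0 8.5" --pt "0 0 -1 0 0 0 8.5" --pt "0 0 -3 0 0 0 8.5" --pt "0 0 -4 0 0 0 8.5" --pt "0 0 0 0 0 0 8.5"

```text
time_s: 7.1
tool_pos: [0.6238, 0.2927, 0.1346]
tool_rot: [2.211, 2.224, 0.017]
force: [1.9, -0.2, 0.4]
opening: 0.996
gripper_force: 0.0
```

Emit:
servo_tool --pt "0.4 -3.4 0 0 0 0 8.5" --pt "0.4 -3.4 0 0 0 0 8.5" --pt "0.4 -3.4 0 0 0 0 8.5" --pt "0.5 -3.6 0 0 0 0 8.5" --pt "0 0 3 0 0 0 8.5" --pt "0 0 2 0 0 0 8.5" --pt "0 0 0 0 0 0 8.5" --pt "0 0 0 0 0 0 8.5"

```text
time_s: 7.77
tool_pos: [0.4805, 0.307, 0.0763]
tool_rot: [-2.214, -2.228, 0.002]
force: [0.3, 0.7, 0.5]
opening: 0.996
gripper_force: 0.0
```

```bash
python3 st.py; python3 ov.py o2 .022 .6184 .2893 .006 .072 .6184 .2893 .034
```

```text
7.7667 [ 0.4474  0.4989  1.7307 -0.0001  0.9135  0.4414] [0.4805 0.307  0.0763] 
 [[-0.0062  1.     -0.0012]
 [ 1.      0.0061 -0.0007]
 [-0.0007 -0.0012 -1.    ]] 0.9956813300090598 [0.3342 0.7144 0.5399]
```

View pics/o2.png

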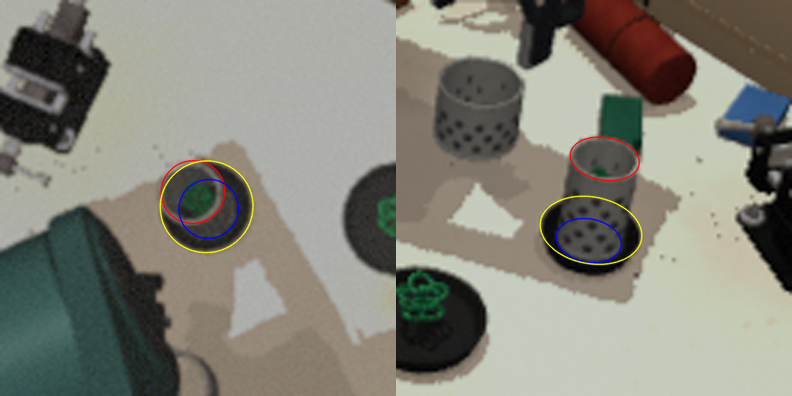

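The narrow tall flask is seated, with its rim on the predicted outline. Next is the wide short one.

Emit:
servo_tool --pt "0 0 3 0 0 0 8.5" --pt "0 0 2 0 0 0 8.5" --pt "0 0 1 0 0 0 8.5" --pt "0 0 0 0 0 0 8.5" --pt "0 0 0 0 0 0 5.8" --pt "0 0 0 0 0 0 5.8" --pt "0 0 0 0 0 0 5.8" --pt "0 0 0 0 0 0 5.8"

```text
time_s: 8.53
tool_pos: [0.4822, 0.3076, 0.018]
tool_rot: [2.214, 2.227, 0.004]
force: [0.1, 0.3, 6.2]
opening: 0.716
gripper_force: 38.6
```

Emit:
servo_tool --pt "0 0 -2 0 0 0 5.8" --pt "0 0 -4 0 0 0 5.8" --pt "0 0 -4 0 0 0 5.8" --pt "-2.7 2.1 0 0 0 0 5.8" --pt "-2.7 2.1 0 0 0 0 5.8" --pt "-2.7 2.1 0 0 0 0 5.8" --pt "-2.7 2.1 0 0 0 0 5.8" --pt "-2.7 2.1 0 0 0 0 5.8" --pt "-2.6 2.2 0 0 0 0 5.8" --pt "0 0 0 0 0 0 5.8"

```text
time_s: 9.37
tool_pos: [0.6143, 0.1421, 0.1174]
tool_rot: [2.215, 2.22, 0.005]
force: [-0.3, 0.8, -1.3]
opening: 0.717
gripper_force: 39.0
```

Emit:
servo_tool --pt "0 0 0 0 0 0 5.8" --pt "0 0 0 0 0 0 5.8" --pt "0 0 0 0 0 0 5.8"

```text
time_s: 9.62
tool_pos: [0.6078, 0.1476, 0.1163]
tool_rot: [-2.213, -2.228, 0.001]
force: [0.4, 0.4, -1.5]
opening: 0.718
gripper_force: 39.0
```

Emit:
servo_tool --pt "0 0.3 1 0 0 0 5.8" --pt "0 0 1.5 0 0 0 5.8" --pt "0 0 1.5 0 0 0 5.8" --pt "0 0 1.5 0 0 0 5.8" --pt "0 0 1 0 0 0 5.8" --pt "0 0 0.8 0 0 0 5.8" --pt "0 0 0.6 0 0 0 5.8" --pt "0 0 0 0 0 0 5.8" --pt "0 0 0 0 0 0 5.8"

```text
time_s: 10.37
tool_pos: [0.6119, 0.1471, 0.0373]
tool_rot: [-2.214, -2.228, 0.0]
force: [-0.5, 0.1, -0.3]
opening: 0.713
gripper_force: 39.0
```

Emit:
servo_tool --pt "0 0 0.3 0 0 0 5.8" --pt "0 0 0.3 0 0 0 5.8" --pt "0 0 0.3 0 0 0 5.8" --pt "0 0 0.2 0 0 0 5.8" --pt "0 0 0 0 0 0 5.8" --pt "0 0 0 0 0 0 5.8"

```text
time_s: 10.87
tool_pos: [0.6118, 0.1468, 0.0262]
tool_rot: [-2.215, -2.228, 0.0]
force: [0.3, -0.5, -2.2]
opening: 0.715
gripper_force: 39.0
```

Emit:
servo_tool --pt "0 0 0.1 0 0 0 5.8" --pt "0 0 0.1 0 0 0 5.8" --pt "0 0 0.1 0 0 0 5.8" --pt "0 0 0 0 0 0 5.8" --pt "0 0 0 0 0 0 5.8"

```text
time_s: 11.28
tool_pos: [0.6121, 0.1469, 0.024]
tool_rot: [2.214, 2.228, 0.0]
force: [-1.5, -0.9, 5.7]
opening: 0.717
gripper_force: 39.4
```

Emit:
servo_tool --pt "0 0 0 0 0 0 7.0" --pt "0 0 0 0 0 0 8.5" --pt "0 0 0 0 0 0 8.5" --pt "0 0 -1 0 0 0 8.5" --pt "0 0 -3 0 0 0 8.5" --pt "0 0 -4 0 0 0 8.5" --pt "0 0 -3 0 0 0 8.5" --pt "0 0 0 0 0 0 8.5"

```text
time_s: 11.95
tool_pos: [0.6166, 0.1476, 0.1408]
tool_rot: [2.209, 2.223, 0.015]
force: [1.6, 0.3, 0.0]
opening: 0.996
gripper_force: 0.0
```

Emit:
servo_tool --pt "-1.3 -2.3 0 0 0 0 8.5" --pt "-1.3 -2.3 0 0 0 0 8.5" --pt "-1.3 -2.3 0 0 0 0 8.5" --pt "0 0 0 0 0 0 8.5"

```text
time_s: 12.28
tool_pos: [0.5371, 0.1058, 0.1328]
tool_rot: [-2.213, -2.225, 0.009]
force: [-1.2, -0.1, -0.4]
opening: 0.996
gripper_force: 0.0
```

Emit:
servo_tool --pt "-0.9 -1.8 0 0 0 0 8.5" --pt "-0.9 -1.8 0 0 0 0 8.5" --pt "-0.9 -1.8 0 0 0 0 8.5" --pt "-0.9 -1.6 0 0 0 0 8.5" --pt "0 0 0 0 0 0 8.5" --pt "0 0 0 0 0 0 8.5"

```text
time_s: 12.78
tool_pos: [0.4733, 0.071, 0.1336]
tool_rot: [2.216, 2.227, 0.001]
force: [1.3, 0.2, -0.4]
opening: 0.999
gripper_force: 0.0
```

```bash
python3 st.py; python3 - <<'E'
from bench import *;print(status.sense()["effort"])
from h import *
a=get_image("top")[:,:,::-1];b=get_image("scene")[:,:,::-1]
cv2.imwrite("pics/e.png",np.hstack([cv2.resize(a[140:],(448,400))[:,:],cv2.resize(b[:,:350],(292,400))]))
E
```

```text
12.7833 [ 0.0043  0.3075  1.8811  0.0001  0.9525 -0.0008] [0.4733 0.071  0.1336] 
 [[-0.0051  1.      0.0005]
 [ 1.      0.0051  0.0001]
 [ 0.0001  0.0005 -1.    ]] 0.9989820170016056 [ 1.2766  0.1589 -0.4258]
[ -0.2367057  -42.97387362 -19.71336186  -0.0662378    0.27811225
  -0.05833226]
```

View pics/e.png

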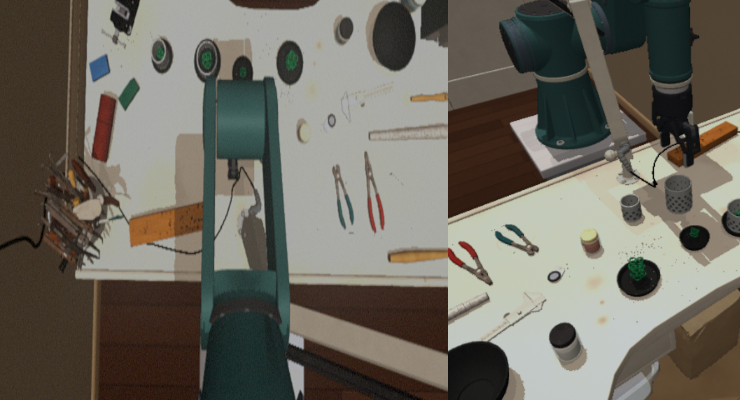

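The picture shows the forearm fork straddling the lamp's elbow from above with no contact visible. I'll refine the height estimate before lowering.

```bash
python3 - <<'E'
from h import *
np.set_printoptions(precision=4,suppress=True)
for z in(.2,.25,.3,.35):
    for y in(-.08,-.13): print(z,y,proj("scene",[[0,y,z]])[0])
D=[([1.2249,.3595,1.5114],[.1370,.5835,.2305]),([1.2249,.2998,1.3997],[.1371,.5837,.3107]),([.6451,.1004,1.6571],[.3312,.3354,.3111]),([.3091,.2065,1.7888],[.4301,.2096,.2111]),([.3016,.3693,1.9226],[.4281,.2053,.0931]),([.3012,.4611,1.9628],[.4323,.2065,.0406]),([.34,.5669,1.4277],[.6152,.2907,.1287]),([.3385,.6614,1.4774],[.619,.2909,.0482]),([.4474,.4989,1.7307],[.4805,.307,.0763]),([.0043,.3075,1.8811],[.4733,.071,.1336])]
A=[];b=[]
for q,p in D:
    c,s=np.cos(q[0]),np.sin(q[0]);r=c*p[0]+s*p[1];a=q[1];e=a+q[2]
    A+=[[1,0,np.sin(a),np.cos(a),np.sin(e),np.cos(e)],[0,1,np.cos(a),-np.sin(a),np.cos(e),-np.sin(e)]];b+=[r,p[2]]
x,*_=np.linalg.lstsq(np.array(A),np.array(b),rcond=None)
print("a1 c0 L1 off L2 off",x,np.abs(np.array(A)@x-b).max())
E
```

```text
0.2 -0.08 [96.9424 85.5106]
0.2 -0.13 [73.1936 91.3693]
0.25 -0.08 [89.4348 62.788 ]
0.25 -0.13 [64.6554 68.3288]
0.3 -0.08 [81.3791 38.4064]
0.3 -0.13 [55.4787 43.5654]
0.35 -0.08 [72.713  12.1773]
0.35 -0.13 [45.5893 16.8786]
a1 c0 L1 off L2 off [-0.0003 -0.1073  0.6117 -0.0002  0.4333  0.1118] 0.0021571665453520295
```

The refined fit puts the elbow near z = 0.84, well above the lamp. I'll grasp the wide tall flask.

Emit:
servo_tool --pt "0 0 2 0 0 0 8.5" --pt "0 0 3 0 0 0 8.5" --pt "0 0 2.5 0 0 0 8.5" --pt "0 0 1.5 0 0 0 8.5" --pt "0 0 0 0 0 0 8.5" --pt "0 0 0 0 0 0 5.8" --pt "0 0 0 0 0 0 5.8" --pt "0 0 0 0 0 0 5.8" --pt "0 0 0 0 0 0 5.8"

```text
time_s: 13.63
tool_pos: [0.4749, 0.0712, 0.0446]
tool_rot: [2.213, 2.227, 0.003]
force: [0.4, -0.3, 0.7]
opening: 0.709
gripper_force: 38.4
```

Emit:
servo_tool --pt "0 0 -2 0 0 0 5.8" --pt "0 0 -4 0 0 0 5.8" --pt "0 0 -4 0 0 0 5.8" --pt "-2.6 1.9 0 0 0 0 5.8" --pt "-2.6 1.9 0 0 0 0 5.8" --pt "-2.6 1.9 0 0 0 0 5.8" --pt "0 0 0 0 0 0 5.8"

```text
time_s: 14.22
tool_pos: [0.5364, -0.0109, 0.1454]
tool_rot: [2.211, 2.22, 0.006]
force: [-0.2, -0.6, -1.6]
opening: 0.706
gripper_force: 39.4
```

Emit:
servo_tool --pt "-2.6 1.9 0 0 0 0 5.8" --pt "-2.6 1.9 0 0 0 0 5.8" --pt "-2.6 2 0 0 0 0 5.8" --pt "-2.6 2 0 0 0 0 5.8" --pt "0 0 0 0 0 0 5.8" --pt "0 0 0 0 0 0 5.8" --pt "0 0 0 0 0 0 5.8"

```text
time_s: 14.8
tool_pos: [0.6086, -0.1097, 0.1433]
tool_rot: [-2.215, -2.227, 0.001]
force: [-0.1, 0.0, -1.8]
opening: 0.71
gripper_force: 39.4
```

```bash
python3 st.py
```

```text
14.8 [-0.2901  0.4719  1.5641  0.0003  1.1068 -0.2956] [ 0.6086 -0.1097  0.1433] 
 [[-0.0053  1.     -0.001 ]
 [ 1.      0.0053  0.0006]
 [ 0.0006 -0.001  -1.    ]] 0.7095968898911784 [-0.137   0.0037 -1.8079]
```

Emit:
servo_tool --pt "-0.25 0.4 0 0 0 0 5.8" --pt "0 0 0 0 0 0 5.8" --pt "0 0 1 0 0 0 5.8" --pt "0 0 1.2 0 0 0 5.8" --pt "0 0 1.2 0 0 0 5.8" --pt "0 0 1.2 0 0 0 5.8" --pt "0 0 1.2 0 0 0 5.8" --pt "0 0 1 0 0 0 5.8" --pt "0 0 0.6 0 0 0 5.8" --pt "0 0 0 0 0 0 5.8"

```text
time_s: 15.63
tool_pos: [0.6122, -0.1123, 0.0672]
tool_rot: [-2.213, -2.226, 0.003]
force: [-0.8, 0.2, -2.0]
opening: 0.714
gripper_force: 39.4
```

Emit:
servo_tool --pt "0 0 0.3 0 0 0 5.8" --pt "0 0 0.3 0 0 0 5.8" --pt "0 0 0.3 0 0 0 5.8" --pt "0 0 0.2 0 0 0 5.8" --pt "0 0 0.2 0 0 0 5.8" --pt "0 0 0 0 0 0 5.8" --pt "0 0 0 0 0 0 5.8"

```text
time_s: 16.22
tool_pos: [0.6134, -0.1126, 0.0564]
tool_rot: [2.215, 2.228, -0.0]
force: [-0.4, 0.0, -1.6]
opening: 0.706
gripper_force: 39.4
```

Emit:
servo_tool --pt "0 0 0.2 0 0 0 5.8" --pt "0 0 0.1 0 0 0 5.8" --pt "0 0 0.1 0 0 0 5.8" --pt "0 0 0.1 0 0 0 5.8" --pt "0 0 0.1 0 0 0 5.8" --pt "0 0 0 0 0 0 5.8" --pt "0 0 0 0 0 0 5.8"

```text
time_s: 16.8
tool_pos: [0.6135, -0.1126, 0.0506]
tool_rot: [2.215, 2.228, -0.0]
force: [-1.7, -0.0, 2.0]
opening: 0.712
gripper_force: 39.7
```

Emit:
servo_tool --pt "0 0 0 0 0 0 7.0" --pt "0 0 0 0 0 0 8.5" --pt "0 0 0 0 0 0 8.5" --pt "0 0 -1 0 0 0 8.5" --pt "0 0 -3 0 0 0 8.5" --pt "0 0 -4 0 0 0 8.5" --pt "0 0 -2 0 0 0 8.5" --pt "0 0 0 0 0 0 8.5"

```text
time_s: 17.47
tool_pos: [0.6173, -0.1137, 0.1567]
tool_rot: [2.208, 2.222, 0.008]
force: [1.1, -0.1, 0.1]
opening: 0.997
gripper_force: 0.0
```

Emit:
servo_tool --pt "1.2 -2.8 0 0 0 0 8.5" --pt "1.2 -2.9 0 0 0 0 8.5" --pt "1.3 -2.9 0 0 0 0 8.5" --pt "1.3 -2.9 0 0 0 0 8.5" --pt "1.3 -2.9 0 0 0 0 8.5" --pt "1.3 -2.9 0 0 0 0 8.5" --pt "0 0 0 0 0 0 8.5" --pt "0 0 0 0 0 0 8.5" --pt "0 0 0 0 0 0 8.5"

```text
time_s: 18.22
tool_pos: [0.4408, -0.0379, 0.1507]
tool_rot: [2.213, 2.227, 0.001]
force: [-0.4, 0.0, -0.3]
opening: 0.996
gripper_force: 0.0
```

Emit:
servo_tool --pt "0 0 2.5 0 0 0 8.5" --pt "0 0 3 0 0 0 8.5" --pt "0 0 3 0 0 0 8.5" --pt "0 0 2.5 0 0 0 8.5" --pt "0 0 1.5 0 0 0 8.5" --pt "0 0 0.7 0 0 0 8.5" --pt "0 0 0 0 0 0 8.5" --pt "0 0 0 0 0 0 8.5"

```text
time_s: 18.88
tool_pos: [0.4411, -0.0381, 0.0183]
tool_rot: [2.215, 2.227, 0.0]
force: [0.2, 1.0, 0.4]
opening: 0.996
gripper_force: 0.0
```

Emit:
servo_tool --pt "0 0 0 0 0 0 4.0" --pt "0 0 0 0 0 0 4.0" --pt "0 0 0 0 0 0 4.0" --pt "0 0 0 0 0 0 4.0" --pt "0 0 0 0 0 0 4.0" --pt "0 0 0 0 0 0 4.0"

```text
time_s: 19.38
tool_pos: [0.4409, -0.0379, 0.0194]
tool_rot: [2.213, 2.227, 0.002]
force: [-1.5, -0.1, 8.1]
opening: 0.51
gripper_force: 34.4
```

Emit:
servo_tool --pt "0 0 -2 0 0 0 4.0" --pt "0 0 -3 0 0 0 4.0" --pt "0 0 -3 0 0 0 4.0" --pt "1.4 3.0 0 0 0 0 4.0" --pt "1.4 3.0 0 0 0 0 4.0" --pt "1.5 3.0 0 0 0 0 4.0" --pt "1.5 3.0 0 0 0 0 4.0" --pt "1.5 2.9 0 0 0 0 4.0" --pt "0 0 0 0 0 0 4.0" --pt "0 0 0 0 0 0 4.0"

```text
time_s: 20.22
tool_pos: [0.5901, 0.0371, 0.0986]
tool_rot: [2.212, 2.229, 0.002]
force: [0.3, 0.0, -1.1]
opening: 0.51
gripper_force: 36.2
```

Emit:
servo_tool --pt "0 0 0 0 0 0 4.0" --pt "0 0 0 0 0 0 4.0"

```text
time_s: 20.38
tool_pos: [0.5868, 0.0359, 0.0981]
tool_rot: [-2.214, -2.227, 0.002]
force: [-0.3, 0.1, -0.9]
opening: 0.51
gripper_force: 36.2
```

Emit:
servo_tool --pt "0 0.3 0 0 0 0 4.0" --pt "0 0 1 0 0 0 4.0" --pt "0 0 1.2 0 0 0 4.0" --pt "0 0 1.2 0 0 0 4.0" --pt "0 0 1.2 0 0 0 4.0" --pt "0 0 0.8 0 0 0 4.0" --pt "0 0 0.5 0 0 0 4.0" --pt "0 0 0 0 0 0 4.0" --pt "0 0 0 0 0 0 4.0"

```text
time_s: 21.13
tool_pos: [0.5913, 0.0363, 0.0388]
tool_rot: [-2.214, -2.228, 0.001]
force: [0.3, -0.3, -0.3]
opening: 0.506
gripper_force: 36.3
```

Emit:
servo_tool --pt "0 0 0.3 0 0 0 4.0" --pt "0 0 0.3 0 0 0 4.0" --pt "0 0 0.2 0 0 0 4.0" --pt "0 0 0.2 0 0 0 4.0" --pt "0 0 0.1 0 0 0 4.0" --pt "0 0 0.1 0 0 0 4.0" --pt "0 0 0 0 0 0 4.0" --pt "0 0 0 0 0 0 4.0"

```text
time_s: 21.8
tool_pos: [0.5915, 0.0363, 0.0273]
tool_rot: [2.215, 2.228, -0.0]
force: [0.3, 0.6, -0.1]
opening: 0.508
gripper_force: 36.3
```

Emit:
servo_tool --pt "0 0 0.1 0 0 0 4.0" --pt "0 0 0.1 0 0 0 4.0" --pt "0 0 0.1 0 0 0 4.0" --pt "0 0 0 0 0 0 4.0" --pt "0 0 0 0 0 0 4.0"

```text
time_s: 22.22
tool_pos: [0.5917, 0.0363, 0.0255]
tool_rot: [2.214, 2.228, 0.001]
force: [-2.5, 0.5, 9.7]
opening: 0.511
gripper_force: 37.1
```

Emit:
servo_tool --pt "0 0 0 0 0 0 6.0" --pt "0 0 0 0 0 0 8.5" --pt "0 0 0 0 0 0 8.5" --pt "0 0 -1 0 0 0 8.5" --pt "0 0 -3 0 0 0 8.5" --pt "0 0 -4 0 0 0 8.5" --pt "0 0 -4 0 0 0 8.5" --pt "0 0 -3 0 0 0 8.5" --pt "0 0 0 0 0 0 8.5"

```text
time_s: 22.97
tool_pos: [0.5961, 0.0361, 0.182]
tool_rot: [2.208, 2.222, 0.013]
force: [1.1, -0.7, -0.2]
opening: 0.996
gripper_force: 0.0
```

Emit:
servo_tool --pt "2 -3 0 0 0 0 8.5" --pt "3 -3 0 0 0 0 8.5" --pt "3 -3 0 0 0 0 8.5" --pt "3 -3 0 0 0 0 8.5" --pt "3 -2 0 0 0 0 8.5" --pt "3 0 0 0 0 0 8.5" --pt "3 0 0 0 0 0 8.5" --pt "0 0 0 0 0 0 8.5"

```text
time_s: 23.63
tool_pos: [0.4518, 0.2383, 0.1749]
tool_rot: [-2.211, -2.231, -0.005]
force: [1.0, 0.6, 0.3]
opening: 0.992
gripper_force: 0.0
```

```bash
python3 st.py; python3 - <<'E'
from h import *
B=[(.6184,.2893,.022,.072),(.6112,.1472,.031,.05),(.5902,.0362,.022,.05),(.6125,-.1122,.031,.072)]
o=[]
for n,(x0,y0,w,h) in dict(top=(200,160,250,90),scene=(190,190,250,170)).items():
    I=get_image(n)[:,:,::-1];I=cv2.resize(I[y0:y0+h,x0:x0+w],None,fx=3.1 if n=="scene" and 0 else 3,fy=3,interpolation=cv2.INTER_CUBIC)[:,:750]
    for x,y,r,t in B: cv2.polylines(I,[np.int32((proj(n,circ(x,y,.006+t,r))-[x0,y0]+.5)*24)],True,(0,0,255),1,cv2.LINE_AA,3)
    o.append(I)
o[1]=cv2.resize(o[1],None,fx=.64,fy=.64);c=np.zeros((o[1].shape[0],750,3),np.uint8);c[:,:o[1].shape[1]]=o[1]
cv2.imwrite("pics/f.png",np.vstack([o[0],c]))
E
```

```text
23.6333 [0.3485 0.2925 1.7712 0.0023 1.0753 0.3385] [0.4518 0.2383 0.1749] 
 [[-0.0089  1.      0.0017]
 [ 1.      0.0089  0.0028]
 [ 0.0027  0.0017 -1.    ]] 0.9920119398005535 [1.043  0.5817 0.3173]
```

View pics/f.png

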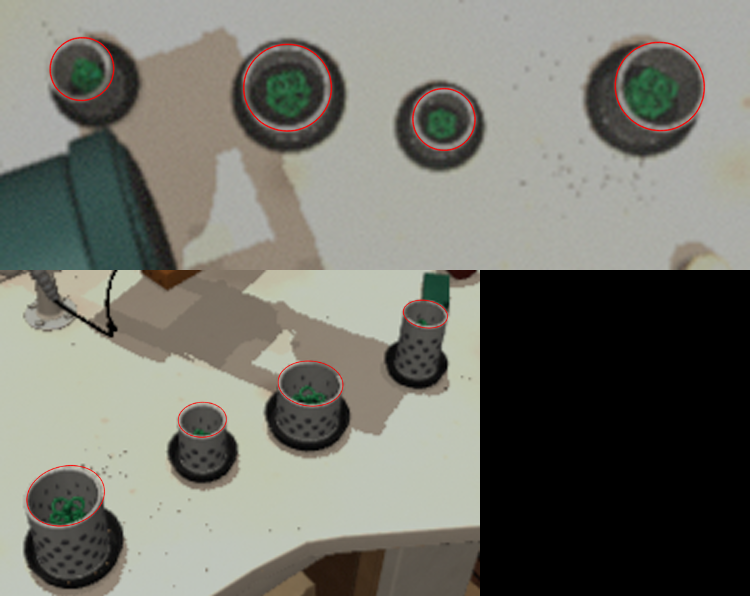

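All four flasks are upright and centred on the right bases, with their rims on the predicted seated outlines. I'm handing in.

```bash
python3 -c "
from bench import robot
print(robot.finish_job())"
```

```text
the job is handed in; nothing more can be done
None
```

All four flasks stand upright and flat over the wax trees on their matching bases, the bead jar and wax block were not touched, and the job was handed in at about 24 s (no verdict came back).

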